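Set the blank suction selector by counting clicks

ROBOT

A 6-joint arm with a two-finger parallel gripper is mounted at the origin on the work surface. World frame = base frame: x ahead of the robot, y to its left, z up, the work surface at z = 0. Lengths are in m, angles in rad, forces in N, time in s.
With the tool pointing down it reaches from about 0.275 to 0.85 m from the base axis. Payload 19 kg.
Tool frame: the origin (TCP) lies midway between the tips of the shut fingers; the grasp point (between the pads) lies 19 mm behind it; z points along the fingers, y is the line along which they close (so a half turn about z gives the same grasp; the last joint's range is limited). The gripper opens to 85 mm and grips with 20 to 120 N. Pads are 22 mm wide; open, the fingers measure 114 mm over their backs; the gripper's body (76 mm by 85 mm) begins 54 mm behind the grasp point. The pads swing forward as they close: fully open they stand 13 mm farther back than shut.
Start: joints at [-0.134, 0.15, 1.437, -0, 1.554, -0.134], TCP at [0.575, -0, 0.231] pointing down, gripper open.
Joint ranges: [-2.8, 2.8], [-0.68, 2.1], [0.12, 2.68], [-1.39, 4.53], [0.16, 2.79], [-2.81, 2.81]. Speed limits (rad/s): [1.89, 1.89, 2.22, 3.01, 3.01, 3.01].

INTERFACE

Orientations are given as a rotation vector (axis times angle).
In Python, from workcell import env, optics gives the robot as it stands.
- The arm moves only by the shell command python3 -m crank 'ROWS'. ROWS is JSON, a list of rows, each a list of 3 entries, a list of its own where there are three numbers: the shift along the tool's x, y, z in cm, then the turn, a rotation vector about the tool's x, y, z in rad, then the gripper's target within -1 to 1 (shut at 1, half-way at 0, fully open at -1). In form: [[[x, y, z], [ax, ay, az], fingers], ...]. A call has exactly 8 rows; each row shifts and turns the commanded pose from where the row before left it, along the tool's axes as they then stand; what a row does not reach is not made up. A row lasts 1/12 s, in which the tool goes at most 41.7 mm and 7.16 degrees, less where a joint would pass 70% of its speed; a pose out of reach is approached as far as the arm can. A call with a gripper value outside its range is refused whole. The fingers move at their own pace and stop on an object; the grip force is fixed at half the most. Time passes only in rows, so rows that do not move let the fingers close, or fill a call up. It gives the time, the measured TCP pose, the force, the opening and the grip force at its end, in the units of the state.
- env.observe(): the state, without advancing time (a new reading comes with each control period).
- optics.read_camera(name): name is "scene" or "side" or "wrist"; returns (picture, depth): 400x640x3 uint8, red, green, blue; 400x640 float32, m along the optical axis (not along the pixel's ray), 0 where there is no reading.
- optics.calibration(name): a dict with "camera_matrix" (3x3 intrinsics, pixels), "R" (3x3) and "t" (3): a world point X has camera coordinates R X + t. Camera axes: x right, y down, z forward; pixel columns grow to the right and rows downward; lengths in m; the calibration is good to about 2 mm. The wrist camera is an equidistant fisheye: a pixel r from the principal point sees the ray r / f radians off the axis. A picture is of the moment at which its call begins: read the wrist's pose just before it. calibration takes no time and is no camera call; for the wrist camera it gives the pose at the moment of the call.
- env.job_done(): hands the job in; it is judged then, once.
The state is a dict: "t": time; "joint_positions": joint angles; "qvel": joint speeds; "joint_efforts": joint torques, N m; "position": TCP position; "orientation": TCP orientation; "ft_force": force on the tool from outside, world axes, zero at the start; "ft_torque": the same for the moment, N m; "gripper_width": finger opening in m; "grasp_force": force on a finger pad.
Only numpy, scipy, OpenCV 4.12 (cv2) and the standard library are available. Lean on these libraries where they do the work, as an engineer would, in place of code of your own. Each camera call takes 0.05 s, during which the arm holds its last target. There are 200 camera calls.

TASK

Set the suction on the grey vacuum unit: turn its unmarked bar-shaped selector knob back (counter-clockwise seen from above) until you feel its end stop, without straining the stop, then turn it clockwise by three clicks and let go so that it rests in that third click. Then press the round start button on the same unit fully down and let it come up again. Leave the other things on the bench where they are.

Things in the scene. Friction and masses are not known exactly. Their poses are not given: they have to be found in the camera images.
- unit: grey vacuum control unit, a heavy box 120 x 190 x 60 mm (x, y, z) fixed to the bench; origin under its centre, z up; vent slots and a brass nipple on its -x face. On its flat top: the bar knob 43 mm to its +y side and the start button 47 mm to its -y side. It stands 6 mm up on rubber feet, top face 60 mm above the bench
- knob (a point): black selector knob, the bar-shaped grip standing on the unit's top: bar 46 x 14 mm, 32 mm high, from 8 to 40 mm above the top face, over a disc 36 mm across. This point is on the turning axis, mid-bar, 26 mm above the top face; x runs along the bar, z up. Unmarked, both ends alike; the end stops may lie at any yaw
- wiper (a joint): contact inside the selector: 0.00002 m per rad the knob is clockwise of its end position (0.01 mm a click: the reading is only noise; count by feel). The knob rests in 6 positions, 0.3 to 0.6 rad apart, unevenly; 2.2 in all. A ridge resists with up to 0.3 N m, then drives the knob on. 0.05 rad past either end position a springy stop adds some 6 N m per rad. Starts in the third to the last
- start (a joint): travel of the start button, 0 up to 0.006 m fully pressed; springs back; about 5 N holds it down
- start_top (a point): centre of the top of the round start button, 26 mm across, on the unit's top; z up. Its top stands 22 mm above the unit's top face, in a round black housing 42 mm across and 12 mm high
- pen: bystander: blue vacuum pickup pen with a brass tip, lying along its x, about 125 mm long and 15 mm high; origin on the bench under its middle
- pot: bystander: squat stainless tip-tinner pot, 50 mm across, 22 mm high; origin under its centre
- case: bystander: grey component case 130 x 170 x 35 mm with a clear lid standing open at its +x side (to about 170 mm high); origin under its centre; fixed
- vise: bystander: black board vise on rubber feet, about 100 x 150 mm, 65 mm high, holding a circuit board; origin under its centre; fixed

How it is judged:
On the way, in this order (a step that is already met when the one before it is completed fails the run):
1. the selector is turned back to its end stop (value of joint wiper below 1.6e-06 m), for 0.05 s.
2. the selector rests, let go, in the third click from the end stop (value of joint wiper between 2.5e-05 and 2.9e-05 m and contact force between the fingers and anything else below 0.3 N), for 0.2 s.
3. the start button is fully pressed (value of joint start above 0.005 m), for 0.05 s.
At the end, for the whole second after the job is handed in: The selector rests, let go, in the third click clockwise from its end stop (within about 0.1 rad of that click's centre), having been at the stop first; the start button was pressed fully down (over 5 of its 6 mm) after that and is up again (value of joint wiper between 2.5e-05 and 2.9e-05 m and value of joint start below 0.001 m); the robot touches nothing.
It fails at once if an end stop is strained: the selector is forced more than 0.2 rad past its first or last resting position (some 0.9 N m) (value of joint wiper below -4e-06 m or value of joint wiper above 4.72e-05 m).
It fails at once if the pen or the pot is pushed more than 15 mm (distance of any of pen, pot from where it was at the start of the episode above 0.015 m).
It also fails if it takes over 72 s, if anything falls off the work surface, if the arm or the gripper's body presses on something with over 40 N, if the wrist force passes 120 N, or if a joint passes its speed limit or range.

## Working session

There is one attempt and no reset: what is moved stays moved. The work goes in short steps, Python scripts to look and compute and a shell command to move; the robot and the scene stay as the last step left them, time stands still between calls to the robot, and variables do not carry over. Pictures are saved under pics/ and viewed, at most 10 in all, crops included, and the job is handed in when it is done.

```bash
ls; mkdir -p pics
python3 - <<'E'
from workcell import env, optics
import cv2,numpy as np
s=env.observe();print(s)
ims=[]
for n in["scene","side"]:
    p,d=optics.read_camera(n);c=optics.calibration(n);print(n,c)
    np.savez(f"pics/{n}0.npz",p=p,d=d,K=c["camera_matrix"],R=c["R"],t=c["t"])
    cv2.imwrite(f"pics/{n}0.png",p[:,:,::-1])
E
```

```text
pics
{'t': 0.0, 'joint_positions': array([-1.33977915e-01,  1.50995251e-01,  1.43800337e+00, -4.36563657e-06,
        1.55378109e+00, -1.33979566e-01]), 'qvel': array([-0.00131057, -0.00203295, -0.00013793, -0.00158488, -0.00097025,
       -0.00105298]), 'joint_efforts': array([ 9.08163997e-05, -7.13061190e+01, -5.70858908e+01, -1.86872212e-04,
        9.14935896e-03,  2.21375326e-04]), 'position': array([5.74769533e-01, 2.25428032e-05, 2.30683953e-01]), 'orientation': array([-2.22077379e+00, -2.22077762e+00,  1.13566162e-03]), 'ft_force': array([ 0.14664928, -0.08491214,  0.82683642]), 'ft_torque': array([-0.00474212, -0.0386575 ,  0.04402006]), 'grasp_force': 0.0, 'gripper_width': 0.08510669021646584}
scene {'camera_matrix': array([[465.43600769,   0.        , 319.96107255],
       [  0.        , 465.43600769, 194.14460306],
       [  0.        ,   0.        ,   1.        ]]), 'R': array([[-0.87082616,  0.49140842, -0.01339998],
       [ 0.29479603,  0.50020736, -0.81417928],
       [-0.39339178, -0.71295888, -0.58045891]]), 't': array([ 0.48105332, -0.0782516 ,  1.50870649])}
side {'camera_matrix': array([[460.45031261,   0.        , 315.62464391],
       [  0.        , 460.45031261, 200.24789646],
       [  0.        ,   0.        ,   1.        ]]), 'R': array([[ 0.87073435, -0.49120514, -0.02322059],
       [-0.28063693, -0.45758604, -0.84371673],
       [ 0.40381258,  0.7411697 , -0.53628619]]), 't': array([-0.49144021,  0.24471423,  1.00847266])}
```

View pics/scene0.png

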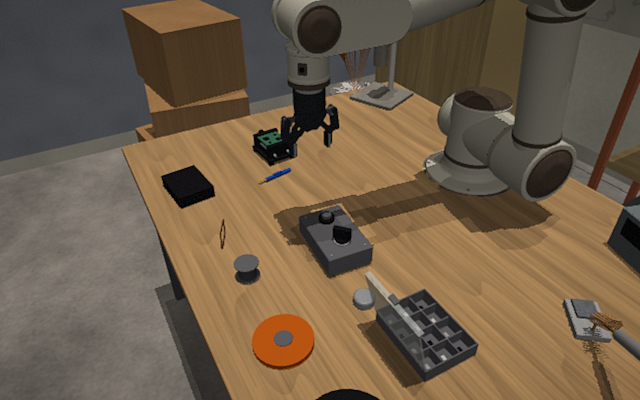

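View pics/side0.png

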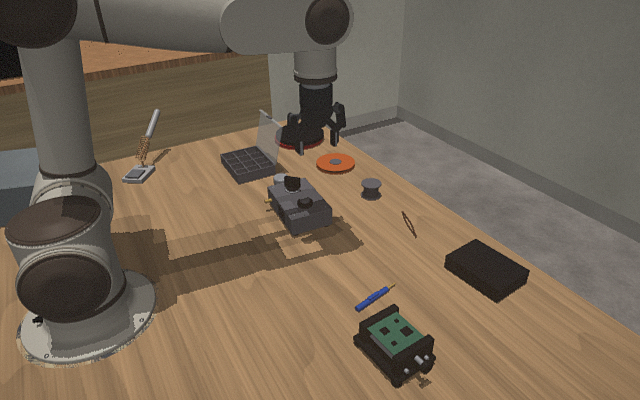

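The scene view shows the unit at about (335,240), with the knob top near (342,229) and the button near (326,214). In the side view the knob is near (292,181) and the button near (305,201).

```bash
cat > h.py <<'E'
import numpy as np, cv2
def ray(u,v,K,R,t,z):
    d=R.T@np.linalg.solve(K,[u,v,1.]); o=-R.T@t
    return o+d*(z-o[2])/d[2]
E
python3 - <<'E'
from h import *
for n,k,b in(("scene",(342,229),(326,214)),("side",(292,181),(305,201))):
    f=np.load(f"pics/{n}0.npz");a=(f["K"],f["R"],f["t"])
    print(n,ray(*k,*a,.1).round(3),ray(*b,*a,.082).round(3))
    s=(280,380,190,290) if n=="scene" else (250,350,160,245)
    cv2.imwrite(f"pics/{n}c.png",cv2.resize(f["p"][s[2]:s[3],s[0]:s[1],::-1],None,fx=4,fy=4,interpolation=cv2.INTER_CUBIC))
from workcell import optics
c=optics.calibration("wrist");print(c)
p,d=optics.read_camera("wrist");cv2.imwrite("pics/w0.png",p[:,:,::-1])
E
```

```text
scene [0.574 0.149 0.1  ] [0.566 0.058 0.082]
side [0.561 0.122 0.1  ] [0.556 0.038 0.082]
{'camera_matrix': array([[309.70691629,   0.        , 324.93851987],
       [  0.        , 309.70691629, 207.05228797],
       [  0.        ,   0.        ,   1.        ]]), 'R': array([[ 9.99999895e-01,  3.76698399e-04, -2.60418650e-04],
       [ 4.34099011e-04, -9.60860559e-01,  2.77032125e-01],
       [-1.45868452e-04, -2.77032209e-01, -9.60860621e-01]]), 't': array([-0.5747135 , -0.0350001 ,  0.37908731])}
```

View pics/w0.png

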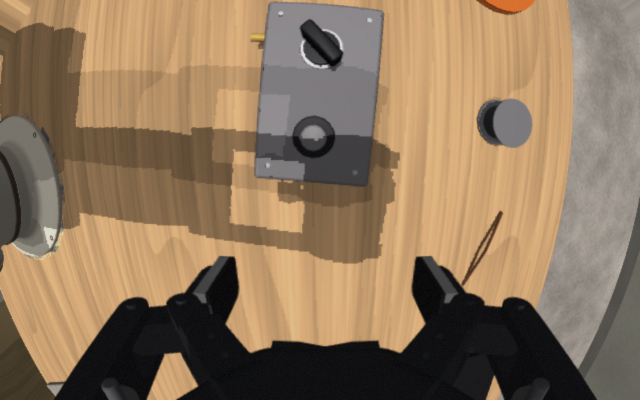

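The wrist view shows the knob bar from about (307,24) to (338,60), with its ring centred near (321,48). The button cap is at about (313,136), and the box corners are at (271,3), (383,11), (367,186) and (256,177).

```bash
cat >> h.py <<'E'
def fray(u,v,c,z):
    K,R,t=c["camera_matrix"],c["R"],c["t"]
    x=np.array([(u-K[0,2])/K[0,0],(v-K[1,2])/K[1,1]]);r=np.linalg.norm(x)
    d=R.T@np.array([*(np.sin(r)*x/r),np.cos(r)]);o=-R.T@t
    return o+d*(z-o[2])/d[2]
E
python3 - <<'E'
from h import *
from workcell import optics
c=optics.calibration("wrist")
for q in((271,3),(383,11),(367,186),(256,177)):print(fray(*q,c,.06).round(4))
print("ring",fray(321,48,c,.062).round(4))
a,b=fray(308,25,c,.1),fray(338,59,c,.1);print("bar",a,b,(a+b)/2,np.arctan2(*(b-a)[1::-1]))
print("btn",fray(313,136,c,.082))
E
```

```text
[0.5195 0.1985 0.06  ]
[0.634  0.1895 0.06  ]
[0.6186 0.004  0.06  ]
[0.5027 0.0138 0.06  ]
ring [0.5708 0.1456 0.062 ]
bar [0.55989189 0.15861808 0.1       ] [0.58608519 0.12643772 0.1       ] [0.57298854 0.1425279  0.1       ] -0.8876050240913427
btn [0.5635949  0.05664478 0.082     ]
```

```bash
python3 -m crank '[[[2.1,-0.03,0],[0,0,0],-1],[[2.1,-0.03,0],[0,0,0],-1],[[2.1,-0.03,0],[0,0,0],-1],[[2.1,-0.03,0],[0,0,0],-1],[[2.1,-0.03,0],[0,0,0],-1],[[2.1,-0.03,0],[0,0,0],-1],[[1.85,-0.03,0],[0,0,0],-1],[[0,0,0],[0,0,0.12],-1]]'
python3 -m crank '[[[0,0,0],[0,0,0.12],-1],[[0,0,0],[0,0,0.12],-1],[[0,0,0],[0,0,0.12],-1],[[0,0,0],[0,0,0.12],-1],[[0,0,0],[0,0,0.12],-1],[[0,0,0],[0,0,0.12],-1],[[0,0,0],[0,0,0.12],-1],[[0,0,0],[0,0,0.12],-1]]'
python3 -m crank '[[[0,0,0],[0,0,0.12],-1],[[0,0,0],[0,0,0.12],-1],[[0,0,0],[0,0,0.12],-1],[[0,0,0],[0,0,0.12],-1],[[0,0,0],[0,0,0.12],-1],[[0,0,0],[0,0,0.12],-1],[[0,0,0],[0,0,0.12],-1],[[0,0,0],[0,0,0.12],-1]]'
python3 -m crank '[[[0,0,0.5],[0,0,0.12],-1],[[0,0,1],[0,0,0.12],-1],[[0,0,1],[0,0,0.12],-1],[[0,0,1],[0,0,0.06],-1],[[0,0,0.5],[0,0,0],-1],[[0,0,0],[0,0,0],-1],[[0,0,0],[0,0,0],-1],[[0,0,0],[0,0,0],-1]]'
cat >> h.py <<'E'
from scipy.spatial.transform import Rotation as Ro
def st():
    from workcell import env
    s=env.observe();M=Ro.from_rotvec(s["orientation"]).as_matrix()
    return s,M
E
python3 - <<'E'
from h import *
from workcell import optics
s,M=st();print(s["joint_positions"].round(3),np.arctan2(M[1,1],M[0,1]))
for q in((370,275),(422,333)):
    f=np.load("pics/scene0.npz");print("lid",ray(*q,f["K"],f["R"],f["t"],.17))
p,d=optics.read_camera("wrist");cv2.imwrite("pics/w1.png",p[:,:,::-1])
E
```

```text
t: 0.82
position: [0.5725, 0.1473, 0.231]
orientation: [-2.345, -2.089, -0.0]
ft_force: [0.5, 0.7, 0.4]
gripper_width: 0.0852
grasp_force: 0.0
t: 1.48
position: [0.5728, 0.1445, 0.231]
orientation: [-3.05, -0.754, 0.001]
ft_force: [0.5, -0.5, 0.2]
gripper_width: 0.0855
grasp_force: 0.0
t: 2.15
position: [0.5728, 0.1445, 0.231]
orientation: [3.053, -0.739, -0.001]
ft_force: [-0.3, -0.8, 0.3]
gripper_width: 0.0853
grasp_force: 0.0
t: 2.82
position: [0.5731, 0.1445, 0.1919]
orientation: [-2.837, 1.349, -0.001]
ft_force: [0.1, 0.6, 0.4]
gripper_width: 0.0856
grasp_force: 0.0
[ 0.117  0.199  1.46  -0.     1.482  2.575] -2.458254119684088
lid [0.64479543 0.36448824 0.17      ]
lid [0.645952   0.52052653 0.17      ]
```

View pics/w1.png

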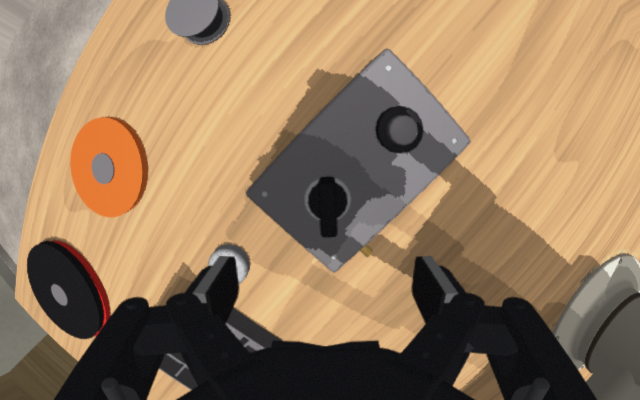

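The bar now stands near-vertical in the image, with its axis at column ~328, its ring centred near (327,199) and its near end at (328,236). The button cap is at (404,128).

Run:
```python
from h import *
from workcell import optics
c=optics.calibration("wrist");s,M=st()
for n,q,z in(("ring",(327,199),.062),("far",(327.5,180),.1),("near",(328.5,236),.1),("btn",(404,128),.082)):
    X=fray(*q,c,z);print(n,X.round(4),"tool",(M.T@(X-s["position"])*100).round(2))
```

```text
ring [0.5713 0.1452 0.062 ] tool [-0.18  0.11 12.99]
far [0.587  0.1256 0.1   ] tool [2.34 0.12 9.19]
near [0.5571 0.1609 0.1   ] tool [-2.29  0.21  9.19]
btn [0.5639 0.0539 0.082 ] tool [ 6.44  6.44 10.99]
```

```bash
python3 -m crank '[[[0,0.15,1.6],[0,0,0],-1],[[0,0,2],[0,0,0],-1],[[0,0,2],[0,0,0],-1],[[0,0,2],[0,0,0],-1],[[0,0,2],[0,0,0],-1],[[0,0,1.2],[0,0,0],-1],[[0,0,1],[0,0,0],-1],[[0,0,0],[0,0,0],-1]]'
python3 -m crank '[[[0,0,0],[0,0,0],0],[[0,0,0],[0,0,0],0.3],[[0,0,0],[0,0,0],0.4],[[0,0,0],[0,0,0],0.5],[[0,0,0],[0,0,0],0.6],[[0,0,0],[0,0,0],0.7],[[0,0,0],[0,0,0],1],[[0,0,0],[0,0,0],1]]'
python3 -m crank '[[[0,0,0],[0,0,0],1],[[0,0,0],[0,0,0],1],[[0,0,0],[0,0,0],1],[[0,0,0],[0,0,0],1],[[0,0,0],[0,0,0],1],[[0,0,0],[0,0,0],1],[[0,0,0],[0,0,0],1],[[0,0,0],[0,0,0],1]]'
cat > g.py <<'E'
# print yaw and torque; exit 1 if torque above the limit in argv[1]
import sys
from h import *
s,M=st();T=s["ft_torque"]
print("yaw %.3f"%np.arctan2(M[1,1],M[0,1]),"T",T.round(3),"F",s["ft_force"].round(1),"w %.4f"%s["gripper_width"],"t %.1f"%s["t"])
sys.exit(abs(T[2])>float(sys.argv[1]))
E
python3 g.py 1
```

```text
t: 3.53
position: [0.5711, 0.1435, 0.0718]
orientation: [2.835, -1.35, -0.003]
ft_force: [-0.2, -0.1, 0.7]
gripper_width: 0.0857
grasp_force: 0.0
t: 4.2
position: [0.5715, 0.1434, 0.0738]
orientation: [2.836, -1.351, -0.0]
ft_force: [-4.4, -2.1, 7.4]
gripper_width: 0.0133
grasp_force: 58.8
t: 4.87
position: [0.5716, 0.1433, 0.0738]
orientation: [2.836, -1.351, 0.0]
ft_force: [-4.8, -2.1, 7.7]
gripper_width: 0.0129
grasp_force: 58.8
yaw -2.460 T [-0.36   0.86   0.255] F [-4.8 -2.1  7.7] w 0.0129 t 4.9False
```

```bash
sed -i 's/sys.exit(abs(T\[2\])>float(sys.argv\[1\]))/sys.exit(int(abs(T[2])>float(sys.argv[1])))/' g.py
python3 -m crank '[[[0,0.03,0],[0,0,-0.03],1],[[0,0,0],[0,0,-0.03],1],[[0,0,0],[0,0,0],1],[[0,0,0],[0,0,0],1],[[0,0,0],[0,0,0],1],[[0,0,0],[0,0,0],1],[[0,0,0],[0,0,0],1],[[0,0,0],[0,0,0],1]]' >/dev/null; python3 g.py 0.4 &&
python3 -m crank '[[[0,0,0],[0,0,-0.03],1],[[0,0,0],[0,0,-0.03],1],[[0,0,0],[0,0,0],1],[[0,0,0],[0,0,0],1],[[0,0,0],[0,0,0],1],[[0,0,0],[0,0,0],1],[[0,0,0],[0,0,0],1],[[0,0,0],[0,0,0],1]]' >/dev/null; python3 g.py 0.4 &&
python3 -m crank '[[[0,0,0],[0,0,-0.03],1],[[0,0,0],[0,0,-0.03],1],[[0,0,0],[0,0,0],1],[[0,0,0],[0,0,0],1],[[0,0,0],[0,0,0],1],[[0,0,0],[0,0,0],1],[[0,0,0],[0,0,0],1],[[0,0,0],[0,0,0],1]]' >/dev/null; python3 g.py 0.4 &&
python3 -m crank '[[[0,0,0],[0,0,-0.03],1],[[0,0,0],[0,0,-0.03],1],[[0,0,0],[0,0,0],1],[[0,0,0],[0,0,0],1],[[0,0,0],[0,0,0],1],[[0,0,0],[0,0,0],1],[[0,0,0],[0,0,0],1],[[0,0,0],[0,0,0],1]]' >/dev/null; python3 g.py 0.4
```

```text
yaw -2.400 T [ 0.068  0.718 -0.119] F [-3.9  1.5  6.8] w 0.0130 t 5.5
yaw -2.340 T [ 0.067  0.66  -0.174] F [-3.6 -0.1  5.9] w 0.0131 t 6.2
yaw -2.280 T [ 0.09   0.696 -0.103] F [-3.3  1.2  6.1] w 0.0129 t 6.9
yaw -2.220 T [ 0.1    0.628 -0.01 ] F [-3.1  1.2  6.6] w 0.0128 t 7.5
```

```bash
python3 -m crank '[[[0,0,0],[0,0,-0.03],1],[[0,0,0],[0,0,-0.03],1],[[0,0,0],[0,0,0],1],[[0,0,0],[0,0,0],1],[[0,0,0],[0,0,0],1],[[0,0,0],[0,0,0],1],[[0,0,0],[0,0,0],1],[[0,0,0],[0,0,0],1]]' >/dev/null; python3 g.py 0.33 &&
python3 -m crank '[[[0,0,0],[0,0,-0.03],1],[[0,0,0],[0,0,-0.03],1],[[0,0,0],[0,0,0],1],[[0,0,0],[0,0,0],1],[[0,0,0],[0,0,0],1],[[0,0,0],[0,0,0],1],[[0,0,0],[0,0,0],1],[[0,0,0],[0,0,0],1]]' >/dev/null && python3 g.py 0.33 &&
python3 -m crank '[[[0,0,0],[0,0,-0.03],1],[[0,0,0],[0,0,-0.03],1],[[0,0,0],[0,0,0],1],[[0,0,0],[0,0,0],1],[[0,0,0],[0,0,0],1],[[0,0,0],[0,0,0],1],[[0,0,0],[0,0,0],1],[[0,0,0],[0,0,0],1]]' >/dev/null && python3 g.py 0.33 &&
python3 -m crank '[[[0,0,0],[0,0,-0.03],1],[[0,0,0],[0,0,-0.03],1],[[0,0,0],[0,0,0],1],[[0,0,0],[0,0,0],1],[[0,0,0],[0,0,0],1],[[0,0,0],[0,0,0],1],[[0,0,0],[0,0,0],1],[[0,0,0],[0,0,0],1]]' >/dev/null && python3 g.py 0.33 &&
python3 -m crank '[[[0,0,0],[0,0,-0.03],1],[[0,0,0],[0,0,-0.03],1],[[0,0,0],[0,0,0],1],[[0,0,0],[0,0,0],1],[[0,0,0],[0,0,0],1],[[0,0,0],[0,0,0],1],[[0,0,0],[0,0,0],1],[[0,0,0],[0,0,0],1]]' >/dev/null && python3 g.py 0.33 &&
python3 -m crank '[[[0,0,0],[0,0,-0.03],1],[[0,0,0],[0,0,-0.03],1],[[0,0,0],[0,0,0],1],[[0,0,0],[0,0,0],1],[[0,0,0],[0,0,0],1],[[0,0,0],[0,0,0],1],[[0,0,0],[0,0,0],1],[[0,0,0],[0,0,0],1]]' >/dev/null && python3 g.py 0.33
```

```text
yaw -2.160 T [ 0.184  0.628 -0.006] F [-3.2  1.6  6.1] w 0.0125 t 8.2
yaw -2.100 T [0.191 0.581 0.065] F [-2.9  0.9  5.8] w 0.0128 t 8.9
yaw -2.040 T [0.233 0.532 0.191] F [-1.9  1.7  5.4] w 0.0131 t 9.5
yaw -1.980 T [0.246 0.542 0.214] F [-2.4  1.4  4.8] w 0.0129 t 10.2
yaw -1.920 T [0.336 0.574 0.301] F [-2.6  2.4  5.8] w 0.0130 t 10.9
yaw -1.860 T [ 0.258  0.466 -0.176] F [-2.7  1.9  6.1] w 0.0130 t 11.5
```

```bash
python3 -m crank '[[[0,0,0],[0,0,-0.03],1],[[0,0,0],[0,0,-0.03],1],[[0,0,0],[0,0,0],1],[[0,0,0],[0,0,0],1],[[0,0,0],[0,0,0],1],[[0,0,0],[0,0,0],1],[[0,0,0],[0,0,0],1],[[0,0,0],[0,0,0],1]]' >/dev/null; python3 g.py 0.36 &&
python3 -m crank '[[[0,0,0],[0,0,-0.03],1],[[0,0,0],[0,0,-0.03],1],[[0,0,0],[0,0,0],1],[[0,0,0],[0,0,0],1],[[0,0,0],[0,0,0],1],[[0,0,0],[0,0,0],1],[[0,0,0],[0,0,0],1],[[0,0,0],[0,0,0],1]]' >/dev/null && python3 g.py 0.36 &&
python3 -m crank '[[[0,0,0],[0,0,-0.03],1],[[0,0,0],[0,0,-0.03],1],[[0,0,0],[0,0,0],1],[[0,0,0],[0,0,0],1],[[0,0,0],[0,0,0],1],[[0,0,0],[0,0,0],1],[[0,0,0],[0,0,0],1],[[0,0,0],[0,0,0],1]]' >/dev/null && python3 g.py 0.36 &&
python3 -m crank '[[[0,0,0],[0,0,-0.03],1],[[0,0,0],[0,0,-0.03],1],[[0,0,0],[0,0,0],1],[[0,0,0],[0,0,0],1],[[0,0,0],[0,0,0],1],[[0,0,0],[0,0,0],1],[[0,0,0],[0,0,0],1],[[0,0,0],[0,0,0],1]]' >/dev/null && python3 g.py 0.36 &&
python3 -m crank '[[[0,0,0],[0,0,-0.03],1],[[0,0,0],[0,0,-0.03],1],[[0,0,0],[0,0,0],1],[[0,0,0],[0,0,0],1],[[0,0,0],[0,0,0],1],[[0,0,0],[0,0,0],1],[[0,0,0],[0,0,0],1],[[0,0,0],[0,0,0],1]]' >/dev/null && python3 g.py 0.36 &&
python3 -m crank '[[[0,0,0],[0,0,-0.03],1],[[0,0,0],[0,0,-0.03],1],[[0,0,0],[0,0,0],1],[[0,0,0],[0,0,0],1],[[0,0,0],[0,0,0],1],[[0,0,0],[0,0,0],1],[[0,0,0],[0,0,0],1],[[0,0,0],[0,0,0],1]]' >/dev/null && python3 g.py 0.36 &&
python3 -m crank '[[[0,0,0],[0,0,-0.03],1],[[0,0,0],[0,0,-0.03],1],[[0,0,0],[0,0,0],1],[[0,0,0],[0,0,0],1],[[0,0,0],[0,0,0],1],[[0,0,0],[0,0,0],1],[[0,0,0],[0,0,0],1],[[0,0,0],[0,0,0],1]]' >/dev/null && python3 g.py 0.36
```

```text
yaw -1.800 T [ 0.277  0.489 -0.178] F [-2.8  2.5  4.9] w 0.0131 t 12.2
yaw -1.740 T [ 0.365  0.488 -0.088] F [-3.4  2.3  5.3] w 0.0130 t 12.9
yaw -1.680 T [ 0.419  0.496 -0.026] F [-2.   2.9  5. ] w 0.0131 t 13.5
yaw -1.620 T [ 0.391  0.517 -0.003] F [-2.2  2.8  4.9] w 0.0133 t 14.2
yaw -1.560 T [0.419 0.46  0.127] F [-2.6  3.   5.8] w 0.0128 t 14.9
yaw -1.500 T [0.571 0.471 0.137] F [-2.9  2.9  5.2] w 0.0127 t 15.5
yaw -1.440 T [0.552 0.485 0.096] F [-2.1  4.   5.1] w 0.0131 t 16.2
```

```bash
python3 -m crank '[[[0,0,0],[0,0,-0.03],1],[[0,0,0],[0,0,-0.03],1],[[0,0,0],[0,0,0],1],[[0,0,0],[0,0,0],1],[[0,0,0],[0,0,0],1],[[0,0,0],[0,0,0],1],[[0,0,0],[0,0,0],1],[[0,0,0],[0,0,0],1]]' >/dev/null; python3 g.py 0.34 &&
python3 -m crank '[[[0,0,0],[0,0,-0.03],1],[[0,0,0],[0,0,-0.03],1],[[0,0,0],[0,0,0],1],[[0,0,0],[0,0,0],1],[[0,0,0],[0,0,0],1],[[0,0,0],[0,0,0],1],[[0,0,0],[0,0,0],1],[[0,0,0],[0,0,0],1]]' >/dev/null && python3 g.py 0.34 &&
python3 -m crank '[[[0,0,0],[0,0,-0.03],1],[[0,0,0],[0,0,-0.03],1],[[0,0,0],[0,0,0],1],[[0,0,0],[0,0,0],1],[[0,0,0],[0,0,0],1],[[0,0,0],[0,0,0],1],[[0,0,0],[0,0,0],1],[[0,0,0],[0,0,0],1]]' >/dev/null && python3 g.py 0.34 &&
python3 -m crank '[[[0,0,0],[0,0,-0.03],1],[[0,0,0],[0,0,-0.03],1],[[0,0,0],[0,0,0],1],[[0,0,0],[0,0,0],1],[[0,0,0],[0,0,0],1],[[0,0,0],[0,0,0],1],[[0,0,0],[0,0,0],1],[[0,0,0],[0,0,0],1]]' >/dev/null && python3 g.py 0.34 &&
python3 -m crank '[[[0,0,0],[0,0,-0.03],1],[[0,0,0],[0,0,-0.03],1],[[0,0,0],[0,0,0],1],[[0,0,0],[0,0,0],1],[[0,0,0],[0,0,0],1],[[0,0,0],[0,0,0],1],[[0,0,0],[0,0,0],1],[[0,0,0],[0,0,0],1]]' >/dev/null && python3 g.py 0.34 &&
python3 -m crank '[[[0,0,0],[0,0,-0.03],1],[[0,0,0],[0,0,-0.03],1],[[0,0,0],[0,0,0],1],[[0,0,0],[0,0,0],1],[[0,0,0],[0,0,0],1],[[0,0,0],[0,0,0],1],[[0,0,0],[0,0,0],1],[[0,0,0],[0,0,0],1]]' >/dev/null && python3 g.py 0.34 &&
python3 -m crank '[[[0,0,0],[0,0,-0.03],1],[[0,0,0],[0,0,-0.03],1],[[0,0,0],[0,0,0],1],[[0,0,0],[0,0,0],1],[[0,0,0],[0,0,0],1],[[0,0,0],[0,0,0],1],[[0,0,0],[0,0,0],1],[[0,0,0],[0,0,0],1]]' >/dev/null && python3 g.py 0.34
```

```text
yaw -1.380 T [ 0.516  0.544 -0.104] F [-2.9  4.1  5. ] w 0.0130 t 16.9
yaw -1.320 T [ 0.547  0.442 -0.112] F [-2.2  4.3  5.4] w 0.0130 t 17.5
yaw -1.260 T [0.666 0.527 0.01 ] F [-2.4  3.7  5.5] w 0.0130 t 18.2
yaw -1.200 T [0.682 0.526 0.074] F [-2.2  4.5  6.1] w 0.0130 t 18.9
yaw -1.140 T [0.693 0.565 0.141] F [-2.7  4.8  5.2] w 0.0133 t 19.5
yaw -1.080 T [0.754 0.54  0.109] F [-2.7  4.5  5. ] w 0.0131 t 20.2
yaw -1.020 T [ 0.768  0.551 -0.163] F [-2.2  5.1  6.3] w 0.0131 t 20.9
```

```bash
python3 -m crank '[[[0,0,0],[0,0,-0.03],1],[[0,0,0],[0,0,-0.02],1],[[0,0,0],[0,0,0],1],[[0,0,0],[0,0,0],1],[[0,0,0],[0,0,0],1],[[0,0,0],[0,0,0],1],[[0,0,0],[0,0,0],1],[[0,0,0],[0,0,0],1]]' >/dev/null; python3 g.py 0.34 &&
python3 -m crank '[[[0,0,0],[0,0,-0.03],1],[[0,0,0],[0,0,-0.02],1],[[0,0,0],[0,0,0],1],[[0,0,0],[0,0,0],1],[[0,0,0],[0,0,0],1],[[0,0,0],[0,0,0],1],[[0,0,0],[0,0,0],1],[[0,0,0],[0,0,0],1]]' >/dev/null && python3 g.py 0.34 &&
python3 -m crank '[[[0,0,0],[0,0,-0.03],1],[[0,0,0],[0,0,-0.02],1],[[0,0,0],[0,0,0],1],[[0,0,0],[0,0,0],1],[[0,0,0],[0,0,0],1],[[0,0,0],[0,0,0],1],[[0,0,0],[0,0,0],1],[[0,0,0],[0,0,0],1]]' >/dev/null && python3 g.py 0.34
```

```text
yaw -0.970 T [ 0.809  0.581 -0.297] F [-2.1  5.3  6.2] w 0.0127 t 21.5
yaw -0.920 T [ 0.917  0.638 -0.517] F [-2.3  4.5  5.6] w 0.0127 t 22.2
```

```bash
python3 -m crank '[[[0,0,0],[0,0,0.08],1],[[0,0,0],[0,0,0.08],1],[[0,0,0],[0,0,0.08],1],[[0,0,0],[0,0,0.08],1],[[0,0,0],[0,0,0.08],1],[[0,0,0],[0,0,0.08],1],[[0,0,0],[0,0,0],1],[[0,0,0],[0,0,0],1]]' >/dev/null; python3 g.py 0.6 &&
python3 -m crank '[[[0,0,0],[0,0,0.08],1],[[0,0,0],[0,0,0.08],1],[[0,0,0],[0,0,0.08],1],[[0,0,0],[0,0,0.08],1],[[0,0,0],[0,0,0.08],1],[[0,0,0],[0,0,0.08],1],[[0,0,0],[0,0,0],1],[[0,0,0],[0,0,0],1]]' >/dev/null; python3 g.py 0.6 &&
python3 -m crank '[[[0,0,0],[0,0,0.08],1],[[0,0,0],[0,0,0.08],1],[[0,0,0],[0,0,0.08],1],[[0,0,0],[0,0,0.08],1],[[0,0,0],[0,0,0.08],1],[[0,0,0],[0,0,0.06],1],[[0,0,0],[0,0,0],1],[[0,0,0],[0,0,0],1]]' >/dev/null; python3 g.py 0.6 
python3 -m crank '[[[0,0,0],[0,0,0.04],1],[[0,0,0],[0,0,0],1],[[0,0,0],[0,0,0],1],[[0,0,0],[0,0,0],1],[[0,0,0],[0,0,0],1],[[0,0,0],[0,0,0],1],[[0,0,0],[0,0,0],1],[[0,0,0],[0,0,0],1]]' >/dev/null; python3 g.py 0.6
```

```text
yaw -1.401 T [ 0.514  0.506 -0.217] F [-1.9  3.2  4.5] w 0.0128 t 22.9
yaw -1.880 T [0.286 0.57  0.039] F [-3.2  3.   4.9] w 0.0130 t 23.5
yaw -2.341 T [ 0.035  0.681 -0.255] F [-3.6  1.9  6.5] w 0.0131 t 24.2
yaw -2.380 T [ 0.006  0.655 -0.242] F [-4.   0.5  6.8] w 0.0131 t 24.9
```

```bash
python3 -m crank '[[[0,0,0],[0,0,0.03],1],[[0,0,0],[0,0,0],1],[[0,0,0],[0,0,0],1],[[0,0,0],[0,0,0],1],[[0,0,0],[0,0,0],1],[[0,0,0],[0,0,0],1],[[0,0,0],[0,0,0],1],[[0,0,0],[0,0,0],1]]' >/dev/null; python3 g.py 0.6
python3 -m crank '[[[0,0,0],[0,0,0.03],1],[[0,0,0],[0,0,0],1],[[0,0,0],[0,0,0],1],[[0,0,0],[0,0,0],1],[[0,0,0],[0,0,0],1],[[0,0,0],[0,0,0],1],[[0,0,0],[0,0,0],1],[[0,0,0],[0,0,0],1]]' >/dev/null; python3 g.py 0.6
```

```text
yaw -2.410 T [ 0.062  0.662 -0.122] F [-3.6  0.7  6.1] w 0.0128 t 25.5
yaw -2.440 T [0.13  0.722 0.258] F [-3.1  0.3  6.7] w 0.0128 t 26.2
```

```bash
python3 -m crank '[[[0,0,0],[0,0,-0.02],1],[[0,0,0],[0,0,0],1],[[0,0,0],[0,0,0],0.6],[[0,0,0],[0,0,0],0.4],[[0,0,0],[0,0,0],0],[[0,0,0],[0,0,0],-0.5],[[0,0,0],[0,0,0],-1],[[0,0,0],[0,0,0],-1]]'
python3 -m crank '[[[0,0,0],[0,0,0],-1],[[0,0,0],[0,0,0],-1],[[0,0,0],[0,0,0],-1],[[0,0,0],[0,0,0],-1],[[0,0,-2],[0,0,0],-1],[[0,0,-3],[0,0,0],-1],[[0,0,-3],[0,0,0],-1],[[0,0,-3],[0,0,0],-1]]'
python3 -m crank '[[[0,0,-1],[0,0,0],-1],[[0,0,0],[0,0,0],-1],[[0,0,0],[0,0,0],0],[[0,0,0],[0,0,0],1],[[0,0,0],[0,0,0],1],[[0,0,0],[0,0,0],1],[[0,0,0],[0,0,0],1],[[0,0,0],[0,0,0],1]]'
python3 - <<'E'
from h import *
from workcell import optics
s,M=st();c=optics.calibration("wrist")
B=np.array([.5642,.0545,.082]);print((M.T@(B-s["position"])*100).round(2))
p,d=optics.read_camera("wrist");cv2.imwrite("pics/w2.png",p[:,:,::-1])
E
```

```text
t: 26.87
position: [0.5715, 0.1433, 0.0732]
orientation: [2.863, -1.294, -0.0]
ft_force: [0.4, 0.7, 0.3]
gripper_width: 0.0726
grasp_force: 0.0
t: 27.53
position: [0.5712, 0.1433, 0.1845]
orientation: [2.862, -1.294, -0.001]
ft_force: [-0.2, -0.4, -0.1]
gripper_width: 0.0855
grasp_force: 0.0
t: 28.2
position: [0.5713, 0.1433, 0.1928]
orientation: [2.862, -1.294, -0.001]
ft_force: [-0.4, -0.5, 0.5]
gripper_width: 0.0118
grasp_force: 0.0
[ 6.2   6.4  11.08]
```

View pics/w2.png

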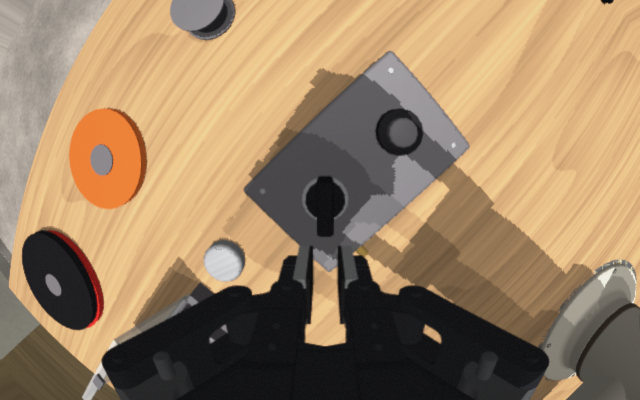

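The knob bar still stands vertical (column ~325), so it sits in the click. The button cap is at (403,132), as expected. Next I move over it and press.

```bash
python3 -m crank '[[[1.55,1.6,0],[0,0,0],1],[[1.55,1.6,0],[0,0,0],1],[[1.55,1.6,0],[0,0,0],1],[[1.55,1.6,0],[0,0,0],1],[[0,0,2.5],[0,0,0],1],[[0,0,3],[0,0,0],1],[[0,0,2.5],[0,0,0],1],[[0,0,1],[0,0,0],1]]'
python3 -m crank '[[[0,0,1],[0,0,0],1],[[0,0,0.6],[0,0,0],1],[[0,0,0],[0,0,0],1],[[0,0,0.2],[0,0,0],1],[[0,0,0.2],[0,0,0],1],[[0,0,0],[0,0,0],1],[[0,0,0],[0,0,0],1],[[0,0,0],[0,0,0],1]]'
```

```text
t: 28.92
position: [0.5629, 0.0544, 0.0999]
orientation: [2.861, -1.294, -0.006]
ft_force: [0.1, -0.7, -0.6]
gripper_width: 0.0
grasp_force: 0.0
t: 29.58
position: [0.5646, 0.0545, 0.0837]
orientation: [-2.862, 1.294, -0.001]
ft_force: [0.1, -0.2, 0.3]
gripper_width: -0.0002
grasp_force: 0.0
```

```bash
python3 -m crank '[[[0,0,0.2],[0,0,0],1],[[0,0,0.2],[0,0,0],1],[[0,0,0.1],[0,0,0],1],[[0,0,0],[0,0,0],1],[[0,0,0],[0,0,0],1],[[0,0,0],[0,0,0],1],[[0,0,0],[0,0,0],1],[[0,0,0],[0,0,0],1]]'
python3 -m crank '[[[0,0,0.1],[0,0,0],1],[[0,0,0.1],[0,0,0],1],[[0,0,0],[0,0,0],1],[[0,0,0],[0,0,0],1],[[0,0,0],[0,0,0],1],[[0,0,0],[0,0,0],1],[[0,0,0],[0,0,0],1],[[0,0,0],[0,0,0],1]]'
```

```text
t: 30.25
position: [0.5645, 0.0545, 0.0784]
orientation: [-2.862, 1.294, -0.0]
ft_force: [2.6, 0.2, 3.3]
gripper_width: 0.0001
grasp_force: 1.7
t: 30.92
position: [0.5645, 0.0545, 0.0764]
orientation: [-2.863, 1.294, -0.0]
ft_force: [3.8, -0.5, 4.4]
gripper_width: 0.0003
grasp_force: 2.3
```

```bash
python3 -m crank '[[[0,0,0.1],[0,0,0],1],[[0,0,0],[0,0,0],1],[[0,0,0],[0,0,0],1],[[0,0,0],[0,0,0],1],[[0,0,0],[0,0,0],1],[[0,0,0],[0,0,0],1],[[0,0,0],[0,0,0],1],[[0,0,0],[0,0,0],1]]'
python3 -m crank '[[[0,0,0.05],[0,0,0],1],[[0,0,0],[0,0,0],1],[[0,0,0],[0,0,0],1],[[0,0,0],[0,0,0],1],[[0,0,0],[0,0,0],1],[[0,0,0],[0,0,0],1],[[0,0,0],[0,0,0],1],[[0,0,0],[0,0,0],1]]'
```

```text
t: 31.58
position: [0.5645, 0.0545, 0.0759]
orientation: [-2.862, 1.294, -0.001]
ft_force: [0.5, -0.0, 13.0]
gripper_width: -0.0003
grasp_force: 6.4
t: 32.25
position: [0.5646, 0.0545, 0.0758]
orientation: [-2.862, 1.294, -0.001]
ft_force: [-2.3, 0.1, 18.3]
gripper_width: -0.0002
grasp_force: 9.1
```

Force jumped from 4 N to 18 N with almost no further travel, so the button has bottomed. I'll lift off.

```bash
python3 -m crank '[[[0,0,-0.5],[0,0,0],1],[[0,0,-1],[0,0,0],1],[[0,0,-3],[0,0,0],1],[[0,0,-3],[0,0,0],1],[[0,0,-3],[0,0,0],1],[[0,0,-1],[0,0,0],1],[[0,0,0],[0,0,0],1],[[0,0,0],[0,0,0],1]]'
python3 -m crank '[[[0,0,0],[0,0,0],1],[[0,0,0],[0,0,0],1],[[0,0,0],[0,0,0],1],[[0,0,0],[0,0,0],1],[[0,0,0],[0,0,0],1],[[0,0,0],[0,0,0],1],[[0,0,0],[0,0,0],1],[[0,0,0],[0,0,0],1]]'
python3 -c "
from workcell import env
print(env.job_done())"
```

```text
t: 32.92
position: [0.5641, 0.0545, 0.1895]
orientation: [2.862, -1.294, -0.001]
ft_force: [-0.4, -0.2, -1.0]
gripper_width: 0.0002
grasp_force: 0.0
t: 33.58
position: [0.5644, 0.0545, 0.1898]
orientation: [2.863, -1.294, -0.0]
ft_force: [0.4, 0.1, 0.9]
gripper_width: -0.0002
grasp_force: 0.0
the job is handed in; nothing more can be done
None
```

I turned the selector back to its end stop (about 0.5 N m), set it to the third click and let go, then pressed the start button to its bottom (18 N) and released it; I handed the job in at 33.6 s, and no verdict came back.

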